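# Airbrush table: start the extraction and hold the spray-out gate half open

## Robot

A 6-joint arm with a two-finger parallel gripper is mounted at the origin on the work surface. World frame = base frame: x ahead of the robot, y to its left, z up, the work surface at z = 0. Lengths are in m, angles in rad, forces in N, time in s.
With the tool pointing down it reaches from about 0.35 to 0.725 m from the base axis. Payload 6 kg.
Tool frame: the origin (TCP) lies between the finger pads; the fingertips stand 25 mm ahead of it and the grasp point (between the pads) lies 6 mm ahead of it; z points along the fingers, y is the line along which they close (so a half turn about z gives the same grasp; the last joint's range is limited). The gripper opens to 85 mm and grips with 20 to 120 N. Pads are 22 mm wide; open, the fingers measure 114 mm over their backs; the gripper's body (76 mm by 85 mm) begins 54 mm behind the grasp point. The pads swing forward as they close: fully open they stand 13 mm farther back than shut.
Start: joints at [1.669, 0.04, 0.085, 0, -1.615, -0.334], TCP at [0.14, 0.583, 0.256] pointing down, gripper open.
Joint ranges: [-2.56, 2.56], [-1.29, 2.01], [-1.08, 1.49], [-3.29, 1.98], [-2.81, -0.18], [-2.99, 2.99]. Speed limits (rad/s): [2.57, 2.57, 3.01, 3.14, 3.14, 3.14].

## Interface

Orientations are given as a rotation vector (axis times angle).
In Python, from plant import read_state, grab_frame, close_job, search_frame, tip_of gives the robot as it stands.
- The arm moves only by the tool jog_arm, never from a script. Its argument "plan" is a list of rows, each an object of numbers: "tx", "ty", "tz": the shift along the tool's x, y, z in m; "wx", "wy", "wz": the turn, a rotation vector about the tool's x, y, z in degrees. In form: [{"tx": .., "ty": .., "tz": .., "wx": .., "wy": .., "wz": ..}, ...]. A call has 1 to 10 rows; each row shifts and turns the commanded pose from where the row before left it, along the tool's axes as they then stand; what a row does not reach is not made up. A row lasts 1/10 s, in which the tool goes at most 50 mm and 8.59 degrees, less where a joint would pass 70% of its speed; a pose out of reach is approached as far as the arm can. A call is refused whole if a number of a shift passes 0.05 or a number of a turn 8.59, either way. A call with a gripper value outside its range is refused whole. "jaw" is the opening in per cent of the stroke, from 0 (shut) to 100 (fully open), set as the call begins (left out, the last holds). The fingers move at their own pace and stop on an object; "grip_force" is the grip in N (left out, the last holds). Time passes only in rows, so rows that do not move let the fingers close. It gives the time, the measured TCP pose, the force, the opening and the grip force at its end, in the units of the state.
- read_state(): the state, without advancing time (a new reading comes with each control period).
- grab_frame(name): name is "scene" or "side" or "wrist"; returns a dict with "color" (384x512x3 uint8, red, green, blue), "fx", "fy", "cx", "cy" (pixels), "world_from_camera" (4x4, takes a point from camera to world coordinates); the wrist camera has in their place "T_tool_cam" (4x4, takes a point from camera to tool coordinates, whose origin is the TCP and whose axes are the flange's). Camera axes: x right, y down, z forward; pixel columns grow to the right and rows downward; lengths in m; the calibration is good to about 2 mm. A picture is of the moment at which its call begins: read the wrist's pose just before it. There is no depth.
- close_job(): hands the job in; it is judged then, once.
Trained networks look in the newest picture that a camera, given by its name, has taken for a name from the list of things; names that differ only in an ending like _2 or _b are one class to them, and where a whole thing is asked for, a point or a joint stands for the part that bears it (a point fixed in the world has none). Each returns a list of dicts, best first, with "score" (0 to 1); they miss things now and then, are a little off and sometimes report something else, mostly with a low value. They report only what shows in the picture. A call takes as long as a camera call. They do not tell look-alikes from the thing itself.
- search_frame(thing, camera): "uv" ([column, row] in pixels, amid what is visible of it).
- tip_of(thing, camera): "uv" ([column, row] in pixels: a listed point, or the origin of a listed thing).
The state is a dict: "clock": time; "joint_positions": joint angles; "joint_vel": joint speeds; "joint_torque": joint torques, N m; "ee_pos": TCP position; "orientation": TCP orientation; "ft_force": force on the tool from outside, world axes, zero at the start; "torque": the same for the moment, N m; "finger_gap": finger opening in m; "finger_force": force on a finger pad.
Only numpy, scipy, OpenCV 4.12 (cv2) and the standard library are available. Lean on these libraries where they do the work, as an engineer would, in place of code of your own. Each camera call takes 0.05 s, during which the arm holds its last target. There are 200 camera calls.

## Task

Get the spray-out port ready for blowing an airbrush clean: first start the extraction fan by pulling the mushroom knob on its switch box up and out to its stop, keeping the port's gate shut until the fan is on. Then take the port's self-closing slide gate by its knob, draw it half open against its spring, and finish while still holding it steady there; do not let go. Leave the paint bottles and the glass pot alone.

Things in the scene. Friction and masses are not known exactly. Their poses are not given: they have to be found in the camera images.
- switch_box: Fan switch station, a grey steel box 80 x 80 mm and 62 mm high, fixed on the table; black mushroom knob on its top. Origin: centre of its underside. z up; +x is the side with the cable gland and the conduit that dips into the table 68 mm from the axis. Two fixing tabs reach 54 mm out on the +-y sides.
- fan_knob_center (a point): Centre of the head of the fan's push-pull mushroom knob: a round black head 40 mm across and 24 mm thick (its side is upright for the lower 18 mm, the top is domed), on a vertical 20 mm stem through a 31 mm steel collar that is 10 mm high. Pushed in (off), the head's centre is 88 mm above the table, straight above the box's origin, its underside 14 mm above the box's lid and 4 mm above the collar. It is pulled straight up.
- fan_knob (a joint): Travel of the mushroom knob: 0 pushed in (fan off), 0.012 m pulled up to its stop (fan on). It is sprung inwards and braked: pulling it takes about 5 N at first and 6 N near the stop; the brake then keeps it out by itself.
- port: Spray-out port, fixed on the table: round 150 mm foot flange, upright 85 mm duct, aluminium gate housing 130 x 104 mm (55 to 77 mm above the table) and on top an open bell mouth 116 mm across, rim 105 mm above the table. Origin: on the duct's axis at the table. The gate is drawn out towards the port's own -x; z up. The housing reaches 70 mm from the origin towards -x and 60 mm towards +x; a steel spring tube 16 mm thick lies on each side of it at y = +-62 mm.
- gate_knob: Upright black cylinder knob by which the gate is drawn, 28 mm across and 33 mm high; origin at its centre, 97 mm above the table. It stands on a 16 mm neck at the middle of a 140 mm wide, 18 mm deep, 10 mm high steel crossbar (top 71 mm above the table; knob underside 82 mm) at the outer end of the gate's 82 mm wide steel blade. With the gate shut it is 128 mm from the duct's axis along the port's -x; it moves with the gate and does not turn.
- gate (a joint): How far the gate is drawn out: 0 shut, 0.080 m fully open at its stop, so half open is 0.040 m (the blade's straight edge then crosses the middle of the round mouth, seen from above). A spring pulls it shut: about 3 N when shut, 8 N at half, 13 N at full travel. It closes by itself when let go.
- pot_center (a point): Bystander: glass airbrush-cleaning pot with a black lid, 80 mm across, 98 mm high with its lid stubs, loose. Point on its axis, 45 mm above the table.
- bottle_slim_center (a point): Bystander: slim paint bottle with a white nozzle, 34 mm across, 115 mm high, loose. Point at half its height.
- bottle_squat_center (a point): Bystander: squat dark-blue paint bottle with a white nozzle, 44 mm across, 95 mm high, loose. Point at half its height.
Things that resemble listed ones, but are neither listed nor needed, are in the scene too. Leave any green look-alike of the part that bears bottle_slim_center alone. What is shaped like the part that bears pot_center but orange is not meant.

How it is judged:
By the outcome, as a careful person would: the job done as asked, in the order asked, and still so for the second after the job is handed in, while the arm keeps its last pose, push and grip.
It also fails if it takes over 48 s, if anything falls off the work surface, if the arm or the gripper's body presses on something with over 40 N, if the wrist force passes 120 N, or if a joint passes its speed limit or range.

## Working session

There is one attempt and no reset: what is moved stays moved. The work goes in short steps, Python scripts to look and compute and a tool call to move; the robot and the scene stay as the last step left them, time stands still between calls to the robot, and variables do not carry over. Pictures are saved under pics/ and viewed, at most 10 in all, crops included, and the job is handed in when it is done.

Besides the shell and the picture viewer there is one more tool, called after "Request:" as a command line: name --argument value ..., lists and objects as JSON in quotes. jog_arm: Moves the arm, as the interface text tells. Its arguments: {"type":"object","properties":{"plan":{"type":"array","items":{"type":"object","properties":{"tx":{"type":"number"},"ty":{"type":"number"},"tz":{"type":"number"},"wx":{"type":"number"},"wy":{"type":"number"},"wz":{"type":"number"}}}},"jaw":{"type":"number"},"grip_force":{"type":"number"}},"required":["plan"]}

```bash
mkdir -p pics; cat > h.py <<'E'
import numpy as np, cv2
from scipy.spatial.transform import Rotation as R
from plant import read_state, grab_frame, search_frame, tip_of
def cam(name):
    s=read_state(); f=grab_frame(name)
    if 'world_from_camera' in f: T=np.array(f['world_from_camera'])
    else:
        W=np.eye(4); W[:3,:3]=R.from_rotvec(s['orientation']).as_matrix(); W[:3,3]=s['ee_pos']; T=W@np.array(f['T_tool_cam'])
    return f,T
def onz(f,T,uv,z):
    d=T[:3,:3]@np.array([(uv[0]-f['cx'])/f['fx'],(uv[1]-f['cy'])/f['fy'],1]); return T[:3,3]+d*(z-T[2,3])/d[2]
def proj(f,T,p):
    c=np.linalg.inv(T)@np.append(p,1); return [f['fx']*c[0]/c[2]+f['cx'],f['fy']*c[1]/c[2]+f['cy']]
def tri(obs):
    A=np.zeros((3,3));b=np.zeros(3)
    for f,T,uv in obs:
        d=T[:3,:3]@np.array([(uv[0]-f['cx'])/f['fx'],(uv[1]-f['cy'])/f['fy'],1]);d/=np.linalg.norm(d)
        P=np.eye(3)-np.outer(d,d);A+=P;b+=P@T[:3,3]
    return np.linalg.solve(A,b)
E
python3 - <<'E'
from h import *
np.set_printoptions(precision=3,suppress=True)
s=read_state();print(s['clock'],s['ee_pos'],s['orientation'],s['finger_gap'])
Z=dict(switch_box=0,fan_knob_center=.088,port=0,gate_knob=.097,pot_center=.045,bottle_slim_center=.0575,bottle_squat_center=.0475)
ims=[]
for n in ['scene','side']:
    f,T=cam(n); ims.append(f['color'][:,:,::-1]); print(n,T[:3,3])
    for t,z in Z.items():
        for r in tip_of(t,n)[:4]: print(' ',t,np.round(r['uv']),round(r['score'],2),onz(f,T,r['uv'],z))
for n,i in zip('ab',ims): cv2.imwrite(f'pics/{n}.png',cv2.resize(i,(768,576)))
E
```

```text
0.0 [0.14  0.583 0.255] [ 3.118 -0.369 -0.   ] 0.08546905470984072
scene [0.994 0.46  1.152]
  switch_box [206. 130.] 0.6 [ 0.434 -0.3    0.   ]
  fan_knob_center [203. 115.] 0.66 [ 0.445 -0.292  0.088]
  fan_knob_center [363. 225.] 0.18 [0.39  0.296 0.088]
  port [296. 276.] 0.56 [0.594 0.251 0.   ]
  gate_knob [251. 244.] 0.63 [0.648 0.127 0.097]
  pot_center [175. 167.] 0.6 [ 0.618 -0.229  0.045]
  pot_center [137. 195.] 0.58 [ 0.759 -0.23   0.045]
  bottle_slim_center [366. 204.] 0.72 [0.314 0.256 0.058]
  bottle_slim_center [363. 225.] 0.7 [0.374 0.29  0.058]
  bottle_squat_center [270. 160.] 0.51 [ 0.395 -0.048  0.048]
side [0.441 0.795 0.578]
  switch_box [298. 168.] 0.75 [ 0.44 -0.28  0.  ]
  fan_knob_center [303. 139.] 0.58 [ 0.431 -0.31   0.088]
  port [216. 280.] 0.86 [0.591 0.237 0.   ]
  port [244. 157.] 0.7 [ 0.62  -0.327  0.   ]
  gate_knob [201. 211.] 0.65 [0.643 0.132 0.097]
  gate_knob [245. 160.] 0.33 [ 0.584 -0.124  0.097]
  pot_center [243. 159.] 0.89 [ 0.609 -0.23   0.045]
  pot_center [193. 156.] 0.8 [ 0.765 -0.227  0.045]
  bottle_slim_center [321. 287.] 0.88 [0.38  0.282 0.057]
  bottle_slim_center [358. 281.] 0.69 [0.311 0.257 0.057]
  bottle_slim_center [301. 140.] 0.28 [ 0.437 -0.366  0.057]
  bottle_squat_center [314. 196.] 0.61 [ 0.391 -0.046  0.047]
```

View pics/a.png

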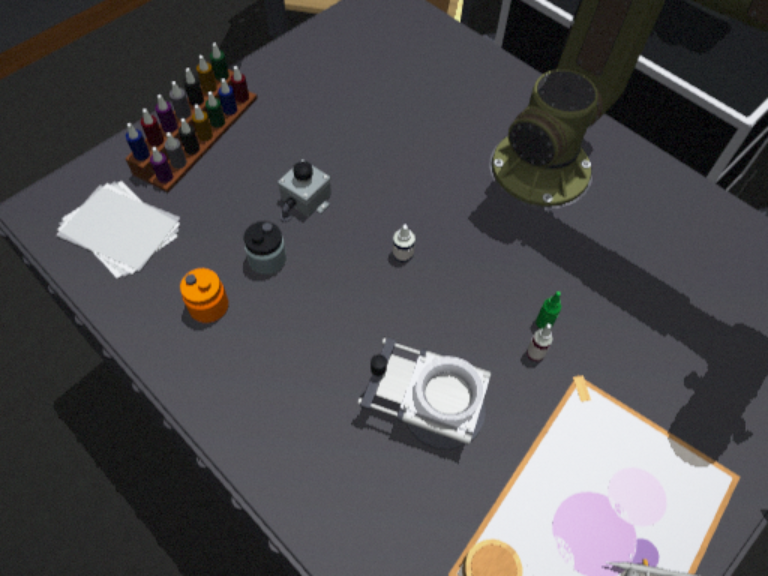

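View pics/b.png

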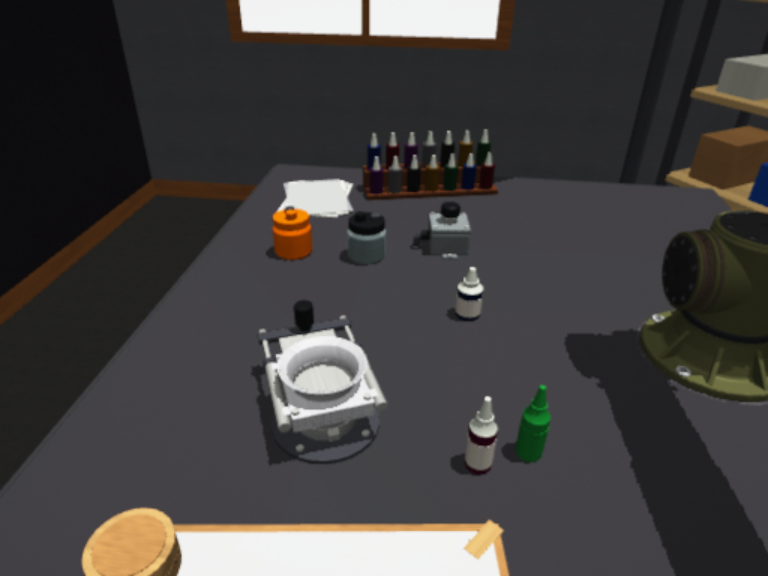

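Scene view: the switch box with its black knob is at about (203,115) in raw pixels. The glass pot is at (175,167) with the orange look-alike beside it at (137,195). The port's gate knob is at (252,244), and the white and green slim bottles are at (363,225) and (366,204). The side view agrees: port at (216,280), gate knob at (201,211), fan knob at (303,139). There is only one fan knob and one gate knob. I'll go above the fan knob along an arc.

Request:
jog_arm --plan '[{"tx": 0.042,"ty": 0.0167},{"tx": 0.042,"ty": 0.0167},{"tx": 0.042,"ty": 0.0167},{"tx": 0.042,"ty": 0.0167},{"tx": 0.042,"ty": 0.0167},{"tx": 0.042,"ty": 0.0167},{"tx": 0.042,"ty": 0.0167},{"tx": 0.026,"ty": 0.0388},{"tx": 0.026,"ty": 0.0388},{"tx": 0.026,"ty": 0.0388}]' --jaw 100

```text
validation failed for argument at $.pl...
```

Request:
jog_arm --plan '[{"tx": 0.026,"ty": 0.0388},{"tx": 0.026,"ty": 0.0388},{"tx": 0.026,"ty": 0.0388},{"tx": 0.026,"ty": 0.0388},{"tx": 0.026,"ty": 0.0388},{"tx": -0.0012,"ty": 0.0446},{"tx": -0.0012,"ty": 0.0446},{"tx": -0.0012,"ty": 0.0446},{"tx": -0.0012,"ty": 0.0446},{"tx": -0.0012,"ty": 0.0446}]'

```text
validation failed for argument at $.pl...
```

Request:
jog_arm --plan '[{"tx": -0.0012,"ty": 0.0446},{"tx": -0.0012,"ty": 0.0446},{}]'

```text
validation failed for argument at $.pl...
```

```bash
python3 - <<'E'
from h import *
np.set_printoptions(precision=3,suppress=True)
s=read_state();print(s['clock'],s['ee_pos'],s['orientation'],s['joint_positions'])
f,T=cam('wrist');cv2.imwrite('pics/c.png',f['color'][:,:,::-1]);print(T[:3,3])
for t,z in dict(fan_knob_center=.088,switch_box=0,pot_center=.045).items():
    for r in tip_of(t,'wrist')[:3]: print(t,np.round(r['uv']),round(r['score'],2),onz(f,T,r['uv'],z))
for r in search_frame('fan_knob_center','wrist')[:3]: print(np.round(r['uv']),r['score'])
E
```

```text
0.8 [0.14  0.583 0.256] [ 3.12  -0.369  0.   ] [ 1.669  0.04   0.085 -0.    -1.616 -0.334]
[0.21  0.566 0.374]
```

View pics/c.png

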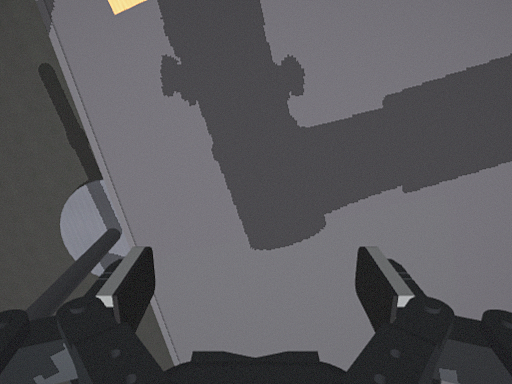

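The arm did not move: the plan rows were refused, probably because each one needs all six keys. The wrist picture shows only the start area, with the fingers at the bottom. I'll resend with full rows.

Request:
jog_arm --plan '[{"tx": 0.042,"ty": 0.0167,"tz": 0,"wx": 0,"wy": 0,"wz": 0},{"tx": 0.042,"ty": 0.0167,"tz": 0,"wx": 0,"wy": 0,"wz": 0},{"tx": 0.042,"ty": 0.0167,"tz": 0,"wx": 0,"wy": 0,"wz": 0},{"tx": 0.042,"ty": 0.0167,"tz": 0,"wx": 0,"wy": 0,"wz": 0},{"tx": 0.042,"ty": 0.0167,"tz": 0,"wx": 0,"wy": 0,"wz": 0},{"tx": 0.042,"ty": 0.0167,"tz": 0,"wx": 0,"wy": 0,"wz": 0},{"tx": 0.042,"ty": 0.0167,"tz": 0,"wx": 0,"wy": 0,"wz": 0},{"tx": 0.026,"ty": 0.0388,"tz": 0,"wx": 0,"wy": 0,"wz": 0},{"tx": 0.026,"ty": 0.0388,"tz": 0,"wx": 0,"wy": 0,"wz": 0},{"tx": 0.026,"ty": 0.0388,"tz": 0,"wx": 0,"wy": 0,"wz": 0}]' --jaw 100

```text
clock: 2.05
ee_pos: [0.4478, 0.2678, 0.2563]
orientation: [3.12, -0.369, 0.0]
ft_force: [1.6, 0.3, -0.1]
finger_gap: 0.0853
finger_force: 0.0
```

Request:
jog_arm --plan '[{"tx": 0.026,"ty": 0.0388,"tz": 0,"wx": 0,"wy": 0,"wz": 0},{"tx": 0.026,"ty": 0.0388,"tz": 0,"wx": 0,"wy": 0,"wz": 0},{"tx": 0.026,"ty": 0.0388,"tz": 0,"wx": 0,"wy": 0,"wz": 0},{"tx": 0.026,"ty": 0.0388,"tz": 0,"wx": 0,"wy": 0,"wz": 0},{"tx": 0.026,"ty": 0.0388,"tz": 0,"wx": 0,"wy": 0,"wz": 0},{"tx": -0.0012,"ty": 0.0446,"tz": 0,"wx": 0,"wy": 0,"wz": 0},{"tx": -0.0012,"ty": 0.0446,"tz": 0,"wx": 0,"wy": 0,"wz": 0},{"tx": -0.0012,"ty": 0.0446,"tz": 0,"wx": 0,"wy": 0,"wz": 0},{"tx": -0.0012,"ty": 0.0446,"tz": 0,"wx": 0,"wy": 0,"wz": 0},{"tx": -0.0012,"ty": 0.0446,"tz": 0,"wx": 0,"wy": 0,"wz": 0}]'

```text
clock: 3.05
ee_pos: [0.4697, -0.1664, 0.2567]
orientation: [3.12, -0.369, 0.001]
ft_force: [1.1, -0.3, -0.3]
finger_gap: 0.0854
finger_force: 0.0
```

Request:
jog_arm --plan '[{"tx": -0.03,"ty": 0.0375,"tz": 0,"wx": 0,"wy": 0,"wz": 0},{"tx": -0.03,"ty": 0.0375,"tz": 0,"wx": 0,"wy": 0,"wz": 0},{"tx": 0,"ty": 0,"tz": 0,"wx": 0,"wy": 0,"wz": 0}]'

```text
clock: 3.35
ee_pos: [0.3918, -0.2263, 0.2577]
orientation: [3.118, -0.376, 0.004]
ft_force: [0.6, -0.9, 0.6]
finger_gap: 0.0851
finger_force: 0.0
```

```bash
cat > look.py <<'E'
from h import *
import sys
np.set_printoptions(precision=4,suppress=True)
s=read_state();print(s['clock'],s['ee_pos'],s['orientation'],s['joint_positions'])
f,T=cam('wrist');cv2.imwrite(f'pics/{sys.argv[1]}.png',f['color'][:,:,::-1]);print(T[:3,3])
for a in sys.argv[2:]:
    t,z=a.split(':')
    for r in tip_of(t,'wrist')[:3]: print(t,np.round(r['uv']),round(r['score'],2),onz(f,T,r['uv'],float(z)))
E
python3 look.py d fan_knob_center:.088 switch_box:0
```

```text
3.35 [ 0.3918 -0.2263  0.2577] [ 3.118  -0.3761  0.0038] [-0.0737 -0.3638 -0.2699  0.0011 -1.6623  1.4046]
[ 0.4612 -0.2436  0.3757]
fan_knob_center [337.  93.] 0.57 [ 0.4407 -0.3064  0.088 ]
switch_box [319.  94.] 0.65 [ 0.4371 -0.3071  0.    ]
```

View pics/d.png

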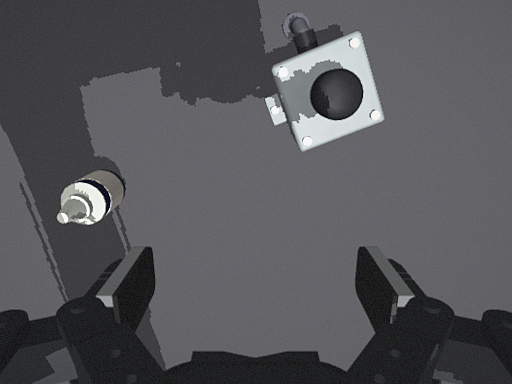

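The wrist view shows the switch box with its black knob at (337,94), the bottle at (92,195), and the open fingers at the bottom. The knob comes out at (0.440, -0.306), which agrees with the box origin. Next I'll go above it and take one close look.

Request:
jog_arm --plan '[{"tx": 0.022,"ty": 0.022,"tz": 0.025,"wx": 0,"wy": 0,"wz": 0},{"tx": 0.022,"ty": 0.022,"tz": 0.025,"wx": 0,"wy": 0,"wz": 0},{"tx": 0.022,"ty": 0.022,"tz": 0.025,"wx": 0,"wy": 0,"wz": 0},{"tx": 0,"ty": 0,"tz": 0.02,"wx": 0,"wy": 0,"wz": 0},{"tx": 0,"ty": 0,"tz": 0,"wx": 0,"wy": 0,"wz": 0},{"tx": 0,"ty": 0,"tz": 0,"wx": 0,"wy": 0,"wz": 0}]'

```text
clock: 4.1
ee_pos: [0.444, -0.3028, 0.1616]
orientation: [3.119, -0.367, -0.001]
ft_force: [0.3, -1.0, 0.1]
finger_gap: 0.0852
finger_force: 0.0
```

```bash
python3 look.py e fan_knob_center:.088
```

```text
4.1 [ 0.444  -0.3028  0.1616] [ 3.1195 -0.3674 -0.0012] [-0.2238 -0.1176 -0.2408  0.0006 -1.4483  1.5601]
[ 0.5138 -0.3198  0.2794]
fan_knob_center [261. 214.] 0.9 [ 0.4416 -0.306   0.088 ]
```

View pics/e.png

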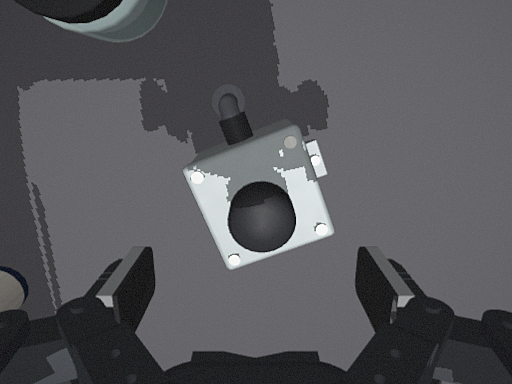

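The knob is at (261,214), so the estimate is (0.4416, -0.306) and the TCP is about 4 mm off. The jaws clear the knob. I'll descend with the correction and close.

Request:
jog_arm --plan '[{"tx": -0.0015,"ty": 0.0037,"tz": 0.02,"wx": 0,"wy": 0,"wz": 0},{"tx": 0,"ty": 0,"tz": 0.025,"wx": 0,"wy": 0,"wz": 0},{"tx": 0,"ty": 0,"tz": 0.015,"wx": 0,"wy": 0,"wz": 0},{"tx": 0,"ty": 0,"tz": 0.0075,"wx": 0,"wy": 0,"wz": 0},{"tx": 0,"ty": 0,"tz": 0,"wx": 0,"wy": 0,"wz": 0},{"tx": 0,"ty": 0,"tz": 0,"wx": 0,"wy": 0,"wz": 0}]'

```text
clock: 4.8
ee_pos: [0.4417, -0.3068, 0.0952]
orientation: [3.119, -0.369, 0.003]
ft_force: [-0.7, -0.5, 0.9]
finger_gap: 0.0852
finger_force: 0.0
```

Request:
jog_arm --plan '[{"tx": 0,"ty": 0,"tz": 0,"wx": 0,"wy": 0,"wz": 0},{"tx": 0,"ty": 0,"tz": 0,"wx": 0,"wy": 0,"wz": 0},{"tx": 0,"ty": 0,"tz": 0,"wx": 0,"wy": 0,"wz": 0},{"tx": 0,"ty": 0,"tz": 0,"wx": 0,"wy": 0,"wz": 0},{"tx": 0,"ty": 0,"tz": 0,"wx": 0,"wy": 0,"wz": 0},{"tx": 0,"ty": 0,"tz": 0,"wx": 0,"wy": 0,"wz": 0},{"tx": 0,"ty": 0,"tz": 0,"wx": 0,"wy": 0,"wz": 0},{"tx": 0,"ty": 0,"tz": 0,"wx": 0,"wy": 0,"wz": 0}]' --jaw 0 --grip_force 50

```text
clock: 5.6
ee_pos: [0.4414, -0.3063, 0.0946]
orientation: [-3.12, 0.369, -0.001]
ft_force: [-0.8, 3.9, 5.9]
finger_gap: 0.0384
finger_force: 50.4
```

Gripped: the gap is 38 mm at 50 N. Now I'll pull it straight up.

Request:
jog_arm --plan '[{"tx": 0,"ty": 0,"tz": -0.002,"wx": 0,"wy": 0,"wz": 0},{"tx": 0,"ty": 0,"tz": -0.002,"wx": 0,"wy": 0,"wz": 0},{"tx": 0,"ty": 0,"tz": -0.002,"wx": 0,"wy": 0,"wz": 0},{"tx": 0,"ty": 0,"tz": -0.002,"wx": 0,"wy": 0,"wz": 0},{"tx": 0,"ty": 0,"tz": -0.002,"wx": 0,"wy": 0,"wz": 0},{"tx": 0,"ty": 0,"tz": 0,"wx": 0,"wy": 0,"wz": 0}]'

```text
clock: 6.2
ee_pos: [0.4413, -0.3063, 0.1039]
orientation: [-3.119, 0.369, -0.001]
ft_force: [4.7, 2.5, -3.2]
finger_gap: 0.0384
finger_force: 50.9
```

Request:
jog_arm --plan '[{"tx": 0,"ty": 0,"tz": -0.001,"wx": 0,"wy": 0,"wz": 0},{"tx": 0,"ty": 0,"tz": -0.001,"wx": 0,"wy": 0,"wz": 0},{"tx": 0,"ty": 0,"tz": -0.001,"wx": 0,"wy": 0,"wz": 0},{"tx": 0,"ty": 0,"tz": 0,"wx": 0,"wy": 0,"wz": 0}]'

```text
clock: 6.6
ee_pos: [0.4413, -0.3063, 0.1067]
orientation: [-3.119, 0.369, -0.001]
ft_force: [5.3, 2.0, -4.5]
finger_gap: 0.038
finger_force: 50.7
```

Request:
jog_arm --plan '[{"tx": 0,"ty": 0,"tz": -0.001,"wx": 0,"wy": 0,"wz": 0},{"tx": 0,"ty": 0,"tz": -0.001,"wx": 0,"wy": 0,"wz": 0},{"tx": 0,"ty": 0,"tz": 0,"wx": 0,"wy": 0,"wz": 0}]'

```text
clock: 6.9
ee_pos: [0.4413, -0.3062, 0.1068]
orientation: [-3.119, 0.37, 0.0]
ft_force: [8.8, -2.6, -13.2]
finger_gap: 0.0381
finger_force: 52.4
```

The motion has stalled at +12 mm and the force has risen to 13 N, so the knob is at its stop. I'll release, lift and check.

Request:
jog_arm --plan '[{"tx": 0,"ty": 0,"tz": 0,"wx": 0,"wy": 0,"wz": 0},{"tx": 0,"ty": 0,"tz": 0,"wx": 0,"wy": 0,"wz": 0},{"tx": 0,"ty": 0,"tz": 0,"wx": 0,"wy": 0,"wz": 0},{"tx": 0,"ty": 0,"tz": 0,"wx": 0,"wy": 0,"wz": 0},{"tx": 0,"ty": 0,"tz": 0,"wx": 0,"wy": 0,"wz": 0},{"tx": 0,"ty": 0,"tz": -0.02,"wx": 0,"wy": 0,"wz": 0},{"tx": 0,"ty": 0,"tz": -0.035,"wx": 0,"wy": 0,"wz": 0},{"tx": 0,"ty": 0,"tz": 0,"wx": 0,"wy": 0,"wz": 0},{"tx": 0,"ty": 0,"tz": 0,"wx": 0,"wy": 0,"wz": 0}]' --jaw 100

```text
clock: 7.8
ee_pos: [0.4415, -0.3067, 0.1651]
orientation: [3.119, -0.369, 0.004]
ft_force: [0.4, 1.0, -0.4]
finger_gap: 0.0853
finger_force: 0.0
```

```bash
python3 look.py f fan_knob_center:.1 ; python3 - <<'E'
from h import *
for n in ['scene','side']:
    f,T=cam(n); print(n,[(np.round(r['uv'],1),round(r['score'],2)) for r in tip_of('fan_knob_center',n)[:2]], [np.round(proj(f,T,[.4416,-.306,z]),1) for z in (.088,.1)])
    if n=='side':
        cv2.imwrite('pics/g.png',cv2.resize(f['color'][100:200,240:360,::-1],(720,600),interpolation=cv2.INTER_CUBIC))
E
```

```text
7.8 [ 0.4415 -0.3067  0.1651] [ 3.1193 -0.3695  0.0037] [-0.2328 -0.1205 -0.2369  0.0002 -1.452   1.5678]
[ 0.511  -0.3238  0.2831]
fan_knob_center [254. 220.] 0.89 [ 0.4396 -0.3059  0.1   ]
scene [(array([203. , 113.1]), 0.49)] [array([200.7, 112.2]), array([200.4, 109.6])]
side [(array([302.5, 135.9]), 0.69), (array([321.4, 287.9]), 0.64)] [array([299.6, 139. ]), array([299.9, 135.5])]
```

View pics/g.png

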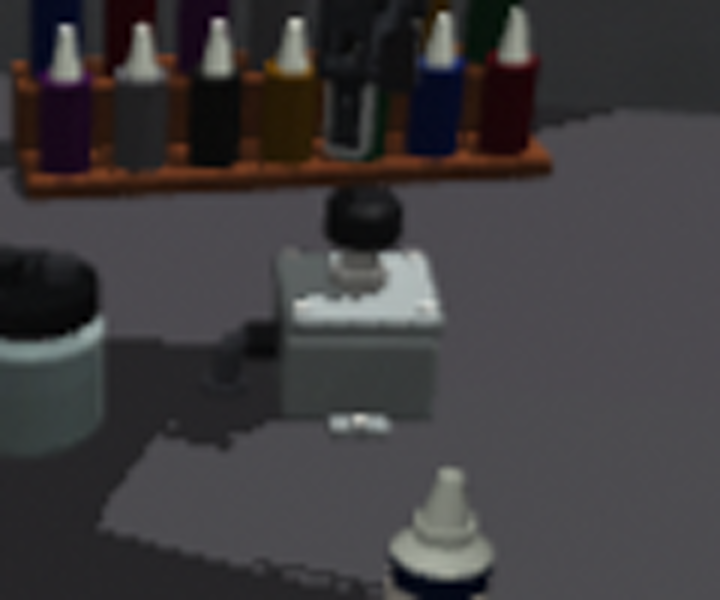

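The enlarged side crop shows the head standing clear of the collar with its stem visible. The networks' point rose about 3 px, as expected for 12 mm, so the fan is on. Next is a look position by the gate knob, raised and turned to yaw 25°.

Request:
jog_arm --plan '[{"tx": 0.0043,"ty": -0.043,"tz": -0.015,"wx": 0,"wy": 0,"wz": 0},{"tx": 0.0043,"ty": -0.043,"tz": -0.015,"wx": 0,"wy": 0,"wz": 0},{"tx": 0.0043,"ty": -0.043,"tz": -0.015,"wx": 0,"wy": 0,"wz": 0},{"tx": 0.0043,"ty": -0.043,"tz": -0.015,"wx": 0,"wy": 0,"wz": 0},{"tx": 0.0043,"ty": -0.043,"tz": -0.015,"wx": 0,"wy": 0,"wz": 0},{"tx": 0.0043,"ty": -0.043,"tz": 0,"wx": 0,"wy": 0,"wz": 0},{"tx": 0.0043,"ty": -0.043,"tz": 0,"wx": 0,"wy": 0,"wz": 0},{"tx": 0.0043,"ty": -0.043,"tz": 0,"wx": 0,"wy": 0,"wz": 0},{"tx": 0.0043,"ty": -0.043,"tz": 0,"wx": 0,"wy": 0,"wz": 0}]'

```text
clock: 9.0
ee_pos: [0.5693, 0.0625, 0.2386]
orientation: [3.12, -0.369, -0.0]
ft_force: [0.4, -1.0, -0.2]
finger_gap: 0.0857
finger_force: 0.0
```

Request:
jog_arm --plan '[{"tx": 0,"ty": 0,"tz": 0,"wx": 0,"wy": 0,"wz": -7.8},{"tx": 0,"ty": 0,"tz": 0,"wx": 0,"wy": 0,"wz": -7.8},{"tx": 0,"ty": 0,"tz": 0,"wx": 0,"wy": 0,"wz": -7.8},{"tx": 0,"ty": 0,"tz": 0,"wx": 0,"wy": 0,"wz": -7.8},{"tx": 0,"ty": 0,"tz": 0,"wx": 0,"wy": 0,"wz": -7.8},{"tx": 0,"ty": 0,"tz": 0,"wx": 0,"wy": 0,"wz": 0},{"tx": 0,"ty": 0,"tz": 0,"wx": 0,"wy": 0,"wz": 0},{"tx": 0,"ty": 0,"tz": 0,"wx": 0,"wy": 0,"wz": 0}]'

```text
clock: 9.8
ee_pos: [0.5691, 0.0607, 0.2387]
orientation: [3.065, 0.689, -0.0]
ft_force: [-1.0, -0.1, -0.5]
finger_gap: 0.0858
finger_force: 0.0
```

```bash
python3 look.py i gate_knob:.097 port:0
```

```text
9.8 [0.5691 0.0607 0.2387] [ 3.0649  0.6889 -0.0005] [ 0.4568 -0.0344 -0.0219  0.0001 -1.5836  1.5562]
[0.6338 0.092  0.3565]
gate_knob [216.  54.] 0.86 [0.6411 0.1264 0.097 ]
port [99. 63.] 0.89 [0.587  0.2388 0.    ]
```

View pics/i.png

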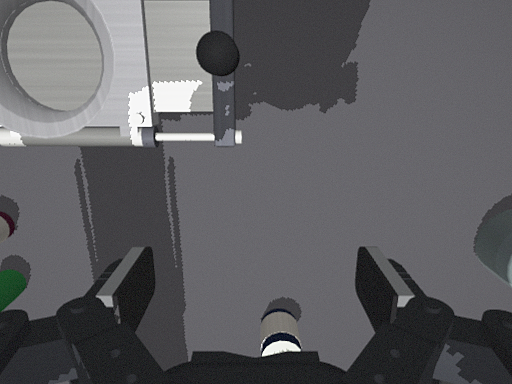

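The wrist view shows the gate knob at (217,53). The spring tube runs level along row 137, so the draw direction is tool +y. The knob lies at (0.641, 0.126), 125 mm from the port axis, which matches the 128 mm given. I'll go above it.

Request:
jog_arm --plan '[{"tx": 0.031,"ty": -0.0096,"tz": 0.02,"wx": 0,"wy": 0,"wz": 0},{"tx": 0.031,"ty": -0.0096,"tz": 0.02,"wx": 0,"wy": 0,"wz": 0},{"tx": 0.031,"ty": -0.0096,"tz": 0.02,"wx": 0,"wy": 0,"wz": 0},{"tx": 0,"ty": 0,"tz": 0,"wx": 0,"wy": 0,"wz": 0},{"tx": 0,"ty": 0,"tz": 0,"wx": 0,"wy": 0,"wz": 0},{"tx": 0,"ty": 0,"tz": 0,"wx": 0,"wy": 0,"wz": 0}]' --jaw 75

```text
clock: 10.55
ee_pos: [0.6408, 0.1264, 0.18]
orientation: [3.064, 0.692, 0.002]
ft_force: [0.0, -0.1, 0.1]
finger_gap: 0.0639
finger_force: 0.0
```

```bash
python3 look.py j gate_knob:.097 port:0
```

```text
10.55 [0.6408 0.1264 0.18  ] [3.0641 0.6922 0.0025] [ 0.5007  0.1832  0.1007  0.0007 -1.4869  1.5144]
[0.7053 0.1579 0.2979]
gate_knob [259. 209.] 0.82 [0.6405 0.1238 0.097 ]
port [115. 171.] 0.67 [0.5861 0.2391 0.    ]
```

View pics/j.png

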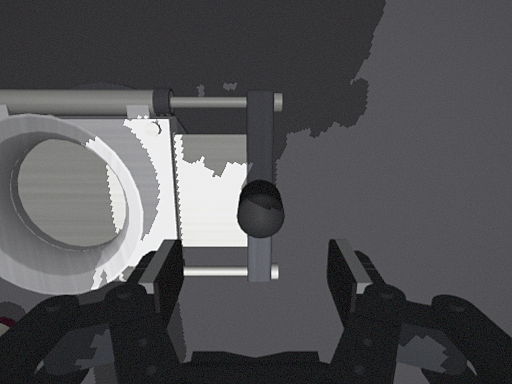

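The knob is at (259,209) between the open fingers. The fix is (0.6405, 0.1238), 127 mm from the port axis. I'll descend and grip.

Request:
jog_arm --plan '[{"tx": -0.001,"ty": 0.0025,"tz": 0.025,"wx": 0,"wy": 0,"wz": 0},{"tx": 0,"ty": 0,"tz": 0.025,"wx": 0,"wy": 0,"wz": 0},{"tx": 0,"ty": 0,"tz": 0.017,"wx": 0,"wy": 0,"wz": 0},{"tx": 0,"ty": 0,"tz": 0.008,"wx": 0,"wy": 0,"wz": 0},{"tx": 0,"ty": 0,"tz": 0,"wx": 0,"wy": 0,"wz": 0},{"tx": 0,"ty": 0,"tz": 0,"wx": 0,"wy": 0,"wz": 0}]'

```text
clock: 11.3
ee_pos: [0.6414, 0.124, 0.1054]
orientation: [3.064, 0.693, 0.003]
ft_force: [0.5, 0.1, -0.1]
finger_gap: 0.064
finger_force: 0.0
```

Request:
jog_arm --plan '[{"tx": 0,"ty": 0,"tz": 0,"wx": 0,"wy": 0,"wz": 0},{"tx": 0,"ty": 0,"tz": 0,"wx": 0,"wy": 0,"wz": 0},{"tx": 0,"ty": 0,"tz": 0,"wx": 0,"wy": 0,"wz": 0},{"tx": 0,"ty": 0,"tz": 0,"wx": 0,"wy": 0,"wz": 0},{"tx": 0,"ty": 0,"tz": 0,"wx": 0,"wy": 0,"wz": 0},{"tx": 0,"ty": 0,"tz": 0,"wx": 0,"wy": 0,"wz": 0},{"tx": 0,"ty": 0,"tz": 0,"wx": 0,"wy": 0,"wz": 0},{"tx": 0,"ty": 0,"tz": 0,"wx": 0,"wy": 0,"wz": 0}]' --jaw 0 --grip_force 60

```text
clock: 12.1
ee_pos: [0.6416, 0.1233, 0.1052]
orientation: [3.063, 0.692, 0.003]
ft_force: [2.2, -5.8, 4.9]
finger_gap: 0.0264
finger_force: 59.0
```

Gripped: the gap is 26 mm at 59 N, and the gate is still against its shut stop. Reference TCP is (0.6416, 0.1233). I'll draw it 40 mm along +y.

Request:
jog_arm --plan '[{"tx": 0,"ty": 0.003,"tz": 0,"wx": 0,"wy": 0,"wz": 0},{"tx": 0,"ty": 0.005,"tz": 0,"wx": 0,"wy": 0,"wz": 0},{"tx": 0,"ty": 0.006,"tz": 0,"wx": 0,"wy": 0,"wz": 0},{"tx": 0,"ty": 0.006,"tz": 0,"wx": 0,"wy": 0,"wz": 0},{"tx": 0,"ty": 0.006,"tz": 0,"wx": 0,"wy": 0,"wz": 0},{"tx": 0,"ty": 0.006,"tz": 0,"wx": 0,"wy": 0,"wz": 0},{"tx": 0,"ty": 0.005,"tz": 0,"wx": 0,"wy": 0,"wz": 0},{"tx": 0,"ty": 0.003,"tz": 0,"wx": 0,"wy": 0,"wz": 0},{"tx": 0,"ty": 0,"tz": 0,"wx": 0,"wy": 0,"wz": 0},{"tx": 0,"ty": 0,"tz": 0,"wx": 0,"wy": 0,"wz": 0}]'

```text
clock: 13.1
ee_pos: [0.6576, 0.0897, 0.1052]
orientation: [-3.062, -0.695, -0.001]
ft_force: [-6.0, 4.5, 9.1]
finger_gap: 0.0267
finger_force: 59.5
```

```bash
python3 - <<'E'
from h import *
np.set_printoptions(precision=4,suppress=True)
s=read_state(); d=np.array(s['ee_pos'])-[.6416,.1233,.1052]; u=np.array([.427,-.904,0])
print(s['clock'],d,d@u,s['ft_force'],s['finger_force'],s['finger_gap'])
ob=[]
for n in ['scene','side','wrist']:
    f,T=cam(n)
    for r in tip_of('gate_knob',n)[:1]: print(n,np.round(r['uv'],1),round(r['score'],2),onz(f,T,r['uv'],.097)); 
    print(proj(f,T,[.6405,.1238,.097]),proj(f,T,np.array([.6405,.1238,.097])+.04*u))
    if n!='wrist': print('fan',[(np.round(r['uv'],1),round(r['score'],2)) for r in tip_of('fan_knob_center',n)[:1]])
    cv2.imwrite(f'pics/k_{n}.png',f['color'][:,:,::-1])
E
```

```text
13.1 [ 0.016  -0.0336 -0.    ] 0.037149340032601806 [-5.9686  4.4935  9.0808] 59.535801749461825 0.026658475657478316
scene [241.4 240.1] 0.57 [0.6581 0.1015 0.097 ]
[np.float64(252.22856892878468), np.float64(241.39068563097493)] [np.float64(237.87580402435046), np.float64(236.53108427262876)]
fan [(array([200.3, 113.2]), 0.56)]
side [197.3 197.1] 0.51 [0.6664 0.0784 0.097 ]
[np.float64(203.33833503461324), np.float64(209.0354992809482)] [np.float64(199.96520111589425), np.float64(199.56330062377938)]
fan [(array([300.3, 135.1]), 0.51)]
wrist [254. 267.] 0.93 [0.6574 0.0909 0.097 ]
[np.float64(164.34862365758477), np.float64(269.0751626055821)] [np.float64(261.27932107384424), np.float64(269.70492645123187)]
```

View pics/k_wrist.png

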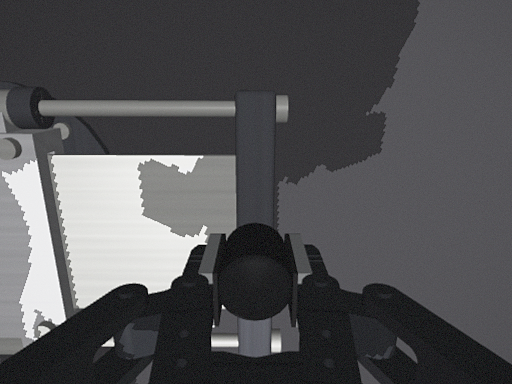

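The gate is drawn about 37 mm by both the TCP and the wrist view (knob at (254,267), firmly between the pads). I'll add 3 mm and hold.

Request:
jog_arm --plan '[{"tx": 0,"ty": 0.0015,"tz": 0,"wx": 0,"wy": 0,"wz": 0},{"tx": 0,"ty": 0.0015,"tz": 0,"wx": 0,"wy": 0,"wz": 0},{"tx": 0,"ty": 0,"tz": 0,"wx": 0,"wy": 0,"wz": 0},{"tx": 0,"ty": 0,"tz": 0,"wx": 0,"wy": 0,"wz": 0},{"tx": 0,"ty": 0,"tz": 0,"wx": 0,"wy": 0,"wz": 0},{"tx": 0,"ty": 0,"tz": 0,"wx": 0,"wy": 0,"wz": 0}]'

```text
clock: 14.1
ee_pos: [0.6587, 0.0873, 0.1052]
orientation: [-3.061, -0.695, -0.001]
ft_force: [-6.9, 4.7, 8.7]
finger_gap: 0.0264
finger_force: 59.6
```

```bash
python3 - <<'E'
from h import *
np.set_printoptions(precision=4,suppress=True)
s=read_state(); d=np.array(s['ee_pos'])-[.6416,.1233,.1052]; u=np.array([.427,-.904,0])
print(s['clock'],d,d@u,s['ft_force'],s['finger_force'],s['finger_gap'],np.abs(s['joint_vel']).max())
f,T=cam('wrist')
r=tip_of('gate_knob','wrist')[0]; p=onz(f,T,r['uv'],.097); print(r,p,(p-[.6405,.1238,.097])@u,(p[:2]-[.5861,.2391])@u[:2]-.128)
f,T=cam('scene'); cv2.imwrite('pics/m.png',cv2.resize(f['color'][200:320,220:360,::-1],(700,600),interpolation=cv2.INTER_CUBIC))
E
```

```text
14.1 [ 0.0171 -0.036  -0.    ] 0.03982426713012946 [-6.9076  4.6811  8.6881] 59.58082511292105 0.02637465256523463 0.001181884710627703
{'uv': [251.4, 267.8], 'score': 0.6} [0.6578 0.0892 0.097 ] 0.038670269183937386 0.038130269183937415
```

View pics/m.png

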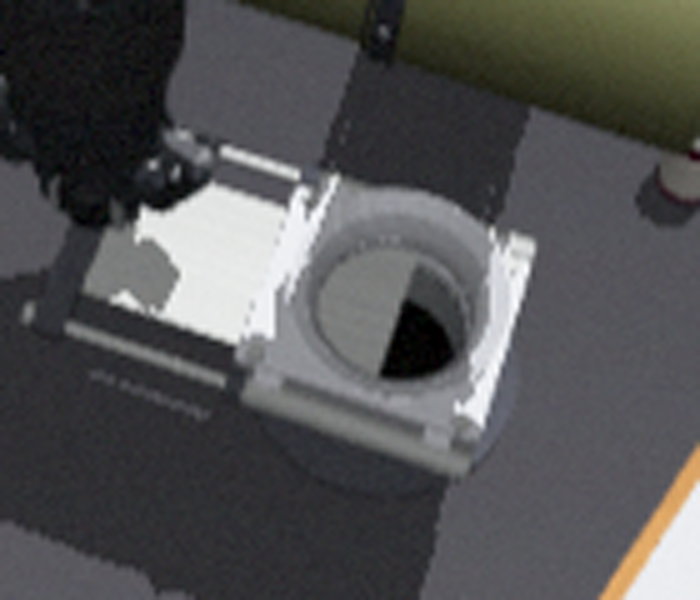

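The crop shows the blade's straight edge, running from (415,265) to (385,380), crossing the middle of the mouth. The draw is 38–40 mm, the gate pulls back with about 7 N, and the arm is still. I'm handing the job in while still holding it.

```bash
python3 -c "
from plant import close_job
print(close_job())"
```

```text
the job is handed in; nothing more can be done
None
```

The fan knob was pulled up to its stop with the gate still shut. The gate was then drawn about 39–40 mm (half open), and the job was handed in at about 14 s with the arm still holding it; the bottles and the pot were not touched.

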